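# Sort the mixed lab things into their trays

## Robot

A 6-joint arm with a two-finger parallel gripper is mounted at the origin on a cart in front of the work surface, level with it; the furniture and walls round the work are solid. World frame = base frame: x ahead of the robot, y to its left, z up, the work surface at z = 0. Lengths are in mm, angles in rad, forces in N, time in s.
With the tool pointing down it reaches from about 300 to 750 mm from the base axis. Payload 8.5 kg.
Tool frame: the origin (TCP) lies midway between the tips of the shut fingers; the grasp point (between the pads) lies 19 mm behind it; z points along the fingers, y is the line along which they close (so a half turn about z gives the same grasp; the last joint's range is limited). The gripper opens to 88 mm and grips with 3 to 60 N. Pads are 18 mm wide; open, the fingers measure 123 mm over their backs; the gripper's body (75 mm by 187 mm) begins 45 mm behind the grasp point.
Start: joints at [-1.329, 0.381, 1.297, -0, 1.464, -0.215], TCP at [242.585, -493.592, 201.448] pointing down, gripper open.
Joint ranges: [-3.11, 3.11], [-0.89, 2.33], [0.22, 2.48], [-1.42, 4.56], [0.17, 2.85], [-2.88, 2.88]. Speed limits (rad/s): [2.39, 2.39, 3.14, 3.14, 3.14, 3.14].

## Interface

Orientations are given as a rotation vector (axis times angle).
In Python, from workcell import arm gives the robot as it stands.
- The arm moves only by the tool play_rows, never from a script. Its argument "plan" is a list that holds one entry, the list of rows, each a list of 6 numbers: the shift along the tool's x, y, z normalised to -1 to 1, where 1 is 10 cm, then the turn, a rotation vector about the tool's x, y, z normalised to -1 to 1, where 1 is 180 degrees. In form: [[[dx, dy, dz, wx, wy, wz], ...]]. A call has 1 to 20 rows; each row shifts and turns the commanded pose from where the row before left it, along the tool's axes as they then stand; what a row does not reach is not made up. A row lasts 1/8 s, in which the tool goes at most 62.5 mm and 10.7 degrees, less where a joint would pass 70% of its speed; a pose out of reach is approached as far as the arm can. A call with a number of a shift or a turn outside -1 to 1 is refused whole. A call with a gripper value outside its range is refused whole. "gripper" is the opening, from -1 (shut) to 1 (fully open), set as the call begins (left out, the last holds). The fingers move at their own pace and stop on an object; the grip force is fixed at half the most. Time passes only in rows, so rows that do not move let the fingers close. It gives the time, the measured TCP pose, the force, the opening and the grip force at its end, in the units of the state.
- arm.sense(): the state, without advancing time (a new reading comes with each control period).
- arm.get_image(name): name is "side" or "top"; returns the picture (400x640x3 uint8, blue, green, red); there is no depth.
- arm.get_calibration(name): a dict with "intrinsics" (3x3 intrinsics, pixels), "R" (3x3) and "t" (3): a world point X has camera coordinates R X + t. Camera axes: x right, y down, z forward; pixel columns grow to the right and rows downward; lengths in mm; the calibration is good to about 2 mm. A picture is of the moment at which its call begins. get_calibration takes no time and is no camera call.
- arm.hand_in(): hands the job in; it is judged then, once.
The state is a dict: "time": time; "joint_positions": joint angles; "joint_velocities": joint speeds; "joint_torque": joint torques, N m; "ee_pos": TCP position; "tcp_rot": TCP orientation; "force": force on the tool from outside, world axes, zero at the start; "ft_torque": the same for the moment, N m; "finger_gap": finger opening in mm; "finger_force": force on a finger pad.
Only numpy, scipy, OpenCV 4.12 (cv2) and the standard library are available. Lean on these libraries where they do the work, as an engineer would, in place of code of your own. Each camera call takes 0.05 s, during which the arm holds its last target. There are 200 camera calls.

## Task

Sort the five things left along the front of the worktop: stand the two dropper bottles upright in the blue tray, one in each bay; lay the two capped sample tubes in the red tray, one along each trough; and set the petri dish flat, right way up, in the round recess of the green plate. Leave everything lying still and let go of.

Things in the scene. Friction and masses are not known exactly. Their poses are not given: they have to be found in the camera images.
- brown_bottle: Brown dropper bottle with a white cap; body 31 mm in diameter and 56 mm high, 78 mm high with its narrower cap, about 60 g, standing upright near the front of the worktop (its likes far back by the wall are not meant). Origin at the centre of its underside, z up along its axis. Grip the body about 30 to 50 mm above its underside.
- blue_bottle: Blue dropper bottle with a black cap; body 33 mm in diameter and 56 mm high, 78 mm high with its narrower cap, about 60 g, standing upright near the front of the worktop (its likes far back by the wall are not meant). Origin at the centre of its underside, z up along its axis. Grip the body about 30 to 50 mm above its underside.
- dish: Petri dish with its lid on, clear with a dull greyish-pink filling: a disc 54 mm in diameter where it is gripped (58 mm over the rim) and 12 mm high, 30 g, lying flat on the worktop. Origin at the centre of its underside, z up. Grip it across its diameter with the fingertips about 4 mm above its underside.
- orange_tube: Capped sample tube with an orange cap, lying on its side on the worktop: clear body 12 mm in diameter, 14 mm wide cap over the last 17 mm, 63 mm long, 16 g; the cap keeps it from rolling. Origin on its axis at mid-length, 6 to 7 mm above what it lies on; x along the tube towards the cap. Grip across the body at the origin, fingertips about 4 mm above the surface.
- yellow_tube: Capped sample tube with a yellow cap, lying on its side on the worktop: clear body 12 mm in diameter, 14 mm wide cap over the last 17 mm, 63 mm long, 16 g; the cap keeps it from rolling. Origin on its axis at mid-length, 6 to 7 mm above what it lies on; x along the tube towards the cap. Grip across the body at the origin, fingertips about 4 mm above the surface.
- bottle_tray: Blue open tray with two square bays side by side along its y, for the bottles; 62 mm (x) by 118 mm (y) outside, walls 3 mm thick and 26 mm high, inner floor 3 mm above the worktop, one 3 mm wall between the bays. Fixed. Origin at the centre of its underside; bay centres at y = +28.8 and -28.8 mm, each bay 56 mm (x) by 54.5 mm (y). Turned up to 0.3 rad.
- tube_tray: Red flat tray with two shallow troughs side by side, for the tubes; 98 mm (x) by 92 mm (y), 6 mm high. The troughs run along its x, each 90 mm long and 38 mm wide with its floor 3 mm above the worktop and 3 mm below the rim. Fixed. Origin at the centre of its underside; trough centre lines at y = +22 and -22 mm. Turned up to 0.3 rad.
- dish_plate: Green square plate with one shallow round recess, for the petri dish; 92 by 92 mm, 6 mm high; recess 78 mm in diameter, its floor 3 mm above the worktop and 3 mm below the rim. Fixed. Origin at the centre of its underside, under the centre of the recess.
Not all that is in view belongs to the job. Leave any orange look-alike of the dish alone.

How it is judged (in metres and radians):
At the end, for the whole second after the job is handed in: Each bottle stands (tilt < 0.08) in its own bay of the blue tray, each tube lies on the floor of its own trough of the red tray (within 14.5 mm of the centre line, 16 mm of mid-length, 0.45 rad), the dish lies flat in the green recess (within 14.5 mm); all at rest and released (((x of brown_bottle in the frame of bottle_tray between -0.014 and 0.014 m and y of brown_bottle in the frame of bottle_tray between 0.0143 and 0.0433 m and z of brown_bottle in the frame of bottle_tray between 0.001 and 0.006 m and x of blue_bottle in the frame of bottle_tray between -0.014 and 0.014 m and y of blue_bottle in the frame of bottle_tray between -0.0433 and -0.0143 m and z of blue_bottle in the frame of bottle_tray between 0.001 and 0.006 m) or (x of brown_bottle in the frame of bottle_tray between -0.014 and 0.014 m and y of brown_bottle in the frame of bottle_tray between -0.0433 and -0.0143 m and z of brown_bottle in the frame of bottle_tray between 0.001 and 0.006 m and x of blue_bottle in the frame of bottle_tray between -0.014 and 0.014 m and y of blue_bottle in the frame of bottle_tray between 0.0143 and 0.0433 m and z of blue_bottle in the frame of bottle_tray between 0.001 and 0.006 m)) and ((x of orange_tube in the frame of tube_tray between -0.016 and 0.016 m and y of orange_tube in the frame of tube_tray between 0.0075 and 0.0365 m and z of orange_tube in the frame of tube_tray between 0.0075 and 0.0118 m and x of yellow_tube in the frame of tube_tray between -0.016 and 0.016 m and y of yellow_tube in the frame of tube_tray between -0.0365 and -0.0075 m and z of yellow_tube in the frame of tube_tray between 0.0075 and 0.0118 m) or (x of orange_tube in the frame of tube_tray between -0.016 and 0.016 m and y of orange_tube in the frame of tube_tray between -0.0365 and -0.0075 m and z of orange_tube in the frame of tube_tray between 0.0075 and 0.0118 m and x of yellow_tube in the frame of tube_tray between -0.016 and 0.016 m and y of yellow_tube in the frame of tube_tray between 0.0075 and 0.0365 m and z of yellow_tube in the frame of tube_tray between 0.0075 and 0.0118 m)) and angle between each of brown_bottle, blue_bottle, dish's own z axis and vertical below 0.08 rad and angle between the x axis of each of orange_tube, yellow_tube and the x axis of tube_tray, either way round below 0.45 rad and horizontal distance between dish and dish_plate below 0.0145 m and z of dish in the frame of dish_plate between 0.001 and 0.0046 m and linear speed of each of brown_bottle, blue_bottle, dish, orange_tube, yellow_tube below 0.02 m/s); the robot touches nothing.
It also fails if it takes over 128 s, if anything falls off the work surface, if the arm or the gripper's body presses on something with over 40 N, if the wrist force passes 120 N, or if a joint passes its speed limit or range.

## Working session

There is one attempt and no reset: what is moved stays moved. The work goes in short steps, Python scripts to look and compute and a tool call to move; the robot and the scene stay as the last step left them, time stands still between calls to the robot, and variables do not carry over. Pictures are saved under pics/ and viewed, at most 14 in all, crops included, and the job is handed in when it is done.

Besides the shell and the picture viewer there is one more tool, called in YAML: its name, and indented under it one key for each argument. play_rows: Moves the arm, as the interface text tells. Its arguments: {"type":"object","properties":{"plan":{"type":"array"},"gripper":{"type":"number"}},"required":["plan"]}

```bash
mkdir -p pics; ls
python3 - <<'E'
from workcell import arm
import cv2
for n in("top","side"):
    cv2.imwrite(f"pics/{n}0.png",arm.get_image(n)); c=arm.get_calibration(n); print(n,c)
s=arm.sense(); print(s)
E
```

```text
pics
top {'intrinsics': array([[399.75258478,   0.        , 322.01806311],
       [  0.        , 399.75258478, 204.10313318],
       [  0.        ,   0.        ,   1.        ]]), 'R': array([[ 9.84585848e-04, -9.99512968e-01, -3.11906593e-02],
       [-9.95205172e-01,  2.07119728e-03, -9.77873996e-02],
       [ 9.78043760e-02,  3.11373856e-02, -9.94718436e-01]]), 't': array([ 107.59955549,  503.18977954, 1046.2770081 ])}
side {'intrinsics': array([[500.91616239,   0.        , 329.5798652 ],
       [  0.        , 500.91616239, 197.97114753],
       [  0.        ,   0.        ,   1.        ]]), 'R': array([[-0.989078  , -0.14678999, -0.01331928],
       [-0.04547423,  0.38986283, -0.91974946],
       [ 0.14020271, -0.90909827, -0.39227991]]), 't': array([ 536.99296143,   33.10590377, 1419.97087682])}
{'time': 0.1, 'joint_positions': array([-1.32927762e+00,  3.81144728e-01,  1.29811289e+00, -6.64989111e-06,
        1.46360084e+00, -2.15294178e-01]), 'joint_velocities': array([-0.00027125, -0.0021525 , -0.00321543, -0.0003231 ,  0.00093661,
        0.00050982]), 'joint_torque': array([ 3.73789706e-03, -4.38650715e+01, -2.24912095e+01,  7.14590703e-02,
        3.42424982e-02, -9.16888735e-05]), 'ee_pos': array([ 242.5303351 , -493.32810766,  200.91520245]), 'tcp_rot': array([-3.05876764e+00, -7.11051663e-01,  3.64400419e-05]), 'force': array([ 0.16007033,  1.00915925, -0.17071462]), 'ft_torque': array([ 0.07961161,  0.03518633, -0.00516052]), 'finger_force': 0.0, 'finger_gap': 88.19795398129924}
```

View pics/top0.png

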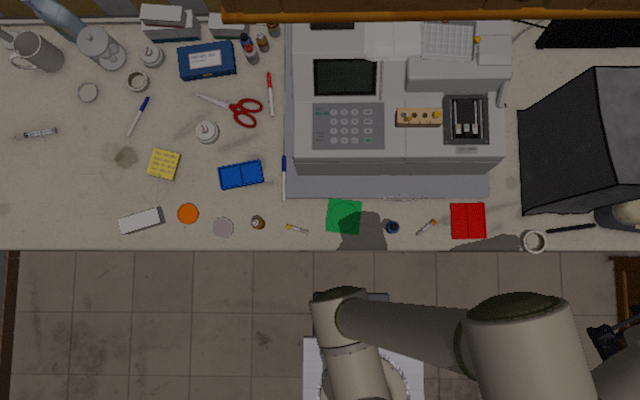

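View pics/side0.png

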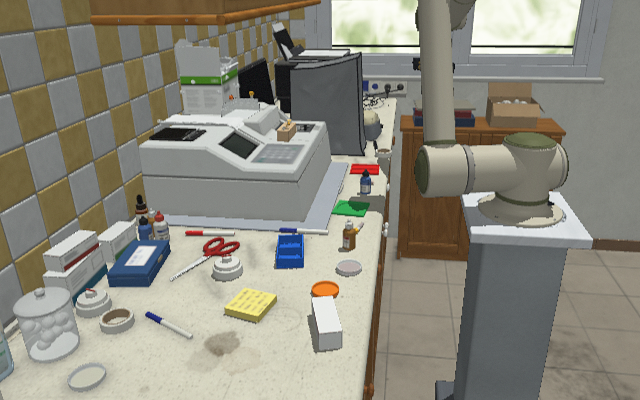

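The top view shows these candidates (pixels):
- Brown bottle: (257,222), not the look-alike at (262,42).
- Blue bottle: (392,227), not the look-alike at (247,45).
- Dish: pinkish (223,227), not the orange one at (188,213) or the clear one at (88,92).
- Tubes: yellow (296,229), orange (427,227).
- Trays: blue (241,174), red (468,220), green (344,216).

I choose the front row, and check it in one close crop.

```bash
cat > h.py <<'E'
from workcell import arm
import numpy as np, cv2
from scipy.spatial.transform import Rotation as Ro
def ray(n,uv):
    c=arm.get_calibration(n); R,t=c["R"],c["t"]
    d=R.T@np.linalg.solve(c["intrinsics"],[uv[0],uv[1],1.]); return -R.T@t,d
def plane(n,uv,z):
    o,d=ray(n,uv); return (o+d*(z-o[2])/d[2])
def proj(n,X):
    c=arm.get_calibration(n); p=c["intrinsics"]@(c["R"]@np.array(X,float)+c["t"]); return p[:2]/p[2]
def blob(img,box,f):
    x0,y0,x1,y1=box; h=cv2.cvtColor(img[y0:y1,x0:x1],cv2.COLOR_BGR2HSV).astype(int)
    m=f(h[...,0],h[...,1],h[...,2]).astype(np.uint8)
    n,l,s,c=cv2.connectedComponentsWithStats(m); i=1+np.argmax(s[1:,4])
    ys,xs=np.nonzero(l==i); return np.c_[xs+x0,ys+y0].astype(np.float32)
E
cat > m.py <<'E'
from h import *
im=arm.get_image("top")
def rep(nm,P,z):
    W=np.array([plane("top",p,z)[:2] for p in P],np.float32); r=cv2.minAreaRect(W)
    print(nm,len(P),"px",P.mean(0).round(1),"rect c",np.round(r[0],1),"size",np.round(r[1],1),"ang",round(r[2],1),"mean",W.mean(0).round(1))
rep("blue tray",blob(im,(205,150,275,200),lambda h,s,v:(h>100)&(h<125)&(s>150)),26)
rep("red tray",blob(im,(440,190,500,250),lambda h,s,v:((h<8)|(h>172))&(s>150)),6)
rep("green",blob(im,(315,190,375,250),lambda h,s,v:(h>50)&(h<90)&(s>120)),6)
rep("dish",blob(im,(208,212,240,242),lambda h,s,v:((h>140)|(h<5))&(s>12)),10)
rep("orange cap",blob(im,(410,212,445,242),lambda h,s,v:(h>4)&(h<22)&(s>150)),7)
rep("yellow cap",blob(im,(280,217,315,242),lambda h,s,v:(h>15)&(h<35)&(s>150)),7)
cr=cv2.resize(im[185:250,205:315],None,fx=7,fy=7,interpolation=cv2.INTER_NEAREST)[:300*2,:800]
c2=cv2.resize(im[200:250,375:489],None,fx=7,fy=7,interpolation=cv2.INTER_NEAREST)[:,:800]
c1=cv2.resize(im[200:242,205:315],None,fx=7,fy=7,interpolation=cv2.INTER_NEAREST)[:,:770]
c2=cv2.resize(im[205:247,375:485],None,fx=7,fy=7,interpolation=cv2.INTER_NEAREST)
cv2.imwrite("pics/crop1.png",np.vstack([c1,c2]))
E
python3 m.py
```

```text
blue tray 992 px [240.3 174.3] rect c [585.3 330.1] size [ 64.1 117.9] ang 10.7 mean [585.2 330.1]
red tray 1242 px [467.9 220.4] rect c [ 460.6 -284.9] size [97.2 92.1] ang 1.6 mean [ 460.4 -285.1]Traceback (most recent call last):
  File "m.py", line 8, in <module>
    rep("green",blob(im,(315,190,375,250),lambda h,s,v:(h>50)&(h<90)&(s>120)),6)
    ~~~^^^^^^^^^^^^^^^^^^^^^^^^^^^^^^^^^^^^^^^^^^^^^^^^^^^^^^^^^^^^^^^^^^^^^^^^^
  File "m.py", line 4, in rep
    W=np.array([plane("top",p,z)[:2] for p in P],np.float32); r=cv2.minAreaRect(W)
                ~~~~~^^^^^^^^^^^
  File "h.py", line 8, in plane
    o,d=ray(n,uv); return (o+d*(z-o[2])/d[2])
        ~~~^^^^^^
  File "h.py", line 5, in ray
    c=arm.get_calibration(n); R,t=c["R"],c["t"]
ValueError: time passes only in moves, steps and waits
```

```bash
sed -i 's/^def ray/CAL={n:arm.get_calibration(n) for n in ("top","side")}\ndef ray/; s/c=arm.get_calibration(n); /c=CAL[n]; /' h.py; grep -n CAL h.py; python3 m.py
```

```text
4:CAL={n:arm.get_calibration(n) for n in ("top","side")}
6:    c=CAL[n]; R,t=c["R"],c["t"]
11:    c=CAL[n]; p=c["intrinsics"]@(c["R"]@np.array(X,float)+c["t"]); return p[:2]/p[2]
blue tray 988 px [240.3 174.3] rect c [585.4 330.1] size [ 64.2 117.7] ang 10.7 mean [585.3 329.9]
red tray 1241 px [467.9 220.4] rect c [ 460.7 -284.9] size [97.3 92. ] ang 1.4 mean [ 460.5 -285. ]
green 1096 px [343.3 215.9] rect c [473.1  50.2] size [90.2 90.2] ang 83.5 mean [472.9  50. ]
dish 263 px [222.5 227.5] rect c [441.1 379.3] size [50.8 51.7] ang 57.2 mean [441.3 379.6]
orange cap 17 px [433.2 221.5] rect c [ 458.  -192.3] size [13.1  7.7] ang 44.0 mean [ 457.3 -192.2]
yellow cap 17 px [288.1 226.1] rect c [444.9 200.9] size [ 9.8 10.9] ang 63.8 mean [445.2 200.4]
```

View pics/crop1.png

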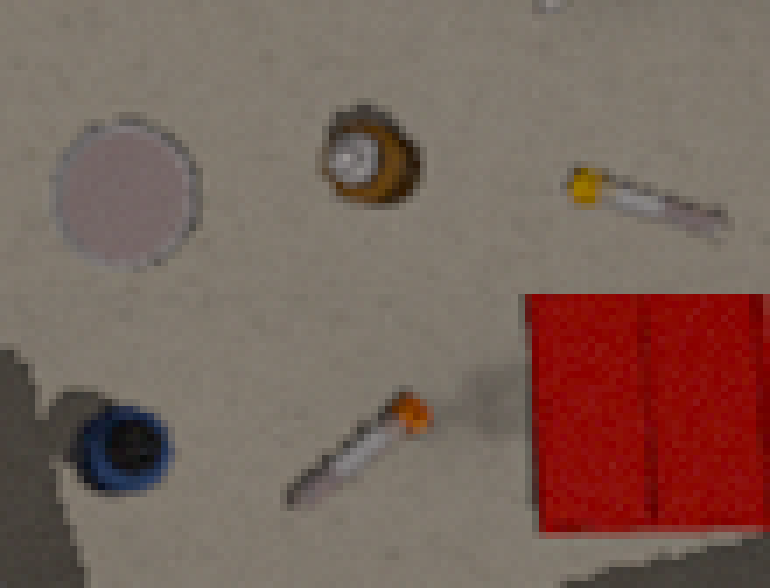

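The crop shows:
- The pink dish, the brown bottle with a white cap (cap centre ≈ (254.9,222.4)), and the yellow tube running (285.5,226)–(308.5,231).
- The blue bottle with a black cap ((393.4,226.2)), and the orange tube running (436,221)–(416,233).

The choice is confirmed. Next I locate these points and cross-check with the side view.

```bash
cat > g.py <<'E'
from h import *
import sys
# print tool-frame move to target x y z yaw(deg)
def go(x,y,z,yaw):
    s=arm.sense(); R=Ro.from_rotvec(s["tcp_rot"]).as_matrix(); p=s["ee_pos"]
    psi=np.degrees(np.arctan2(R[1,0],R[0,0])); d=np.array([x,y,z])-p
    print("t",round(s["time"],2),"pos",p.round(1),"yaw",psi.round(1),"tilt",np.degrees(np.arccos(-R[2,2])).round(2),"q6",s["joint_positions"][5].round(2),"gap",round(s["finger_gap"],1))
    dy=yaw-psi; print("shift now/100",(R.T@d/100).round(3),"turn wz total",round(-dy/180,4))
    c,s_=np.cos(np.radians(yaw)),np.sin(np.radians(yaw)); R2=np.array([[c,s_,0],[s_,-c,0],[0,0,-1.]])
    print("shift after turn/100",(R2.T@d/100).round(3))
if __name__=="__main__": go(*map(float,sys.argv[1:5]))
E
python3 - <<'E'
from h import *
print("cam",[(-CAL[n]["R"].T@CAL[n]["t"]).round(0) for n in CAL])
for n,uv,z in [("brown",(254.9,222.4),78),("blue",(393.4,226.2),78),("yA",(285.5,226),7),("yB",(308.5,231.2),6),("oA",(436,220.8),7),("oB",(416,233.2),6),("or",(188,213),6),("edge",(300,250),0)]:
    P=plane("top",uv,z); print(n,P.round(1),"side px",proj("side",P).round(1), "base side", proj("side",[P[0],P[1],0]).round(1))
print("dish side",proj("side",[441,379.5,12]).round(1))
si=arm.get_image("side")
a=cv2.resize(si[160:285,320:400],None,fx=5,fy=5,interpolation=cv2.INTER_NEAREST)
cv2.imwrite("pics/side1.png",a[:600])
E
python3 g.py 440 -250 200 95
```

```text
cam [array([ 398.,   74., 1093.]), array([ 334., 1357.,  595.])]
brown [451.5 277.3  78. ] side px [349.9 218.4] base side [349.8 247.1]
blue [441.7 -74.7  78. ] side px [365.9 169. ] base side [365.5 192.8]
yA [445.4 207.4   7. ] side px [355.2 231.8] base side [355.1 234.3]
yB [431.3 144.7   6. ] side px [362.7 221.9] base side [362.7 223.9]
oA [ 459.3 -199.6    7. ] side px [363.3 176.3] base side [363.3 178.2]
oB [ 425.9 -145.5    6. ] side px [372.2 182.9] base side [372.2 184.6]
or [481.4 477.7   6. ] side px [325.1 289.5] base side [325.2 291.9]
edge [380.4 168.    0. ] side px [381.2 228.8] base side [381.2 228.8]
dish side [349.5 264.3]
t 0.25 pos [ 242.5 -493.5  201.2] yaw 26.2 tilt 0.03 q6 -0.22 gap 87.9
shift now/100 [ 2.846 -1.314  0.013] turn wz total -0.3824
shift after turn/100 [2.253 2.179 0.012]
```

View pics/side1.png

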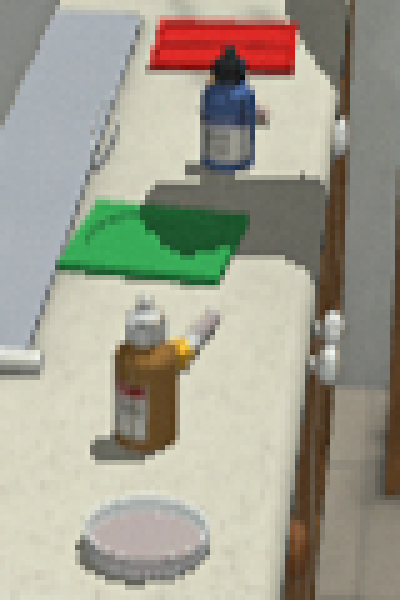

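Both views agree: bottle bases are within about 2 px, and tube lengths come out at 64 mm against 63. I start with the blue bottle at (441.7, -74.7).

play_rows:
  plan:
    - [[0,0,0,0,0,-0.0546],[0,0,0,0,0,-0.0546],[0,0,0,0,0,-0.0546],[0,0,0,0,0,-0.0546],[0,0,0,0,0,-0.0546],[0,0,0,0,0,-0.0546],[0,0,0,0,0,-0.0546],[0.4,0.235,0.05,0,0,0],[0.4,0.235,0.05,0,0,0],[0.4,0.235,0.05,0,0,0],[0.4,0.235,0.05,0,0,0],[0.4,0.235,0.05,0,0,0],[0.4,0.235,0.05,0,0,0],[0.4,0.235,0.05,0,0,0],[0.4,0.235,0.05,0,0,0],[0.4,0.235,0.05,0,0,0],[0.4,0.235,0.05,0,0,0],[0,0,0,0,0,0]]
  gripper: 1

```text
time: 2.5
ee_pos: [442.4, -72.5, 151.1]
tcp_rot: [-2.118, -2.319, 0.0]
force: [-0.5, -0.2, 0.0]
finger_gap: 88.1
finger_force: 0.0
```

```bash
python3 g.py 441.7 -74.7 27 95
```

```text
t 2.5 pos [442.4 -72.5 151.1] yaw 95.2 tilt 0.05 q6 -0.52 gap 88.1
shift now/100 [-0.022 -0.008  1.241] turn wz total 0.0012
shift after turn/100 [-0.021 -0.009  1.241]
```

play_rows:
  plan:
    - [[-0.02,0,0.3,0,0,0],[0,0,0.3,0,0,0],[0,0,0.3,0,0,0],[0,0,0.2,0,0,0],[0,0,0.14,0,0,0],[0,0,0,0,0,0]]

```text
time: 3.25
ee_pos: [441.6, -77.4, 27.0]
tcp_rot: [-2.123, -2.313, 0.001]
force: [-0.0, -0.6, 0.5]
finger_gap: 88.3
finger_force: 0.0
```

play_rows:
  plan:
    - [[0,0,0,0,0,0],[0,0,0,0,0,0],[0,0,0,0,0,0],[0,0,0,0,0,0],[0,0,0,0,0,0],[0,0,0,0,0,0],[0,0,0,0,0,0]]
  gripper: -1

```text
time: 4.12
ee_pos: [442.2, -76.7, 27.4]
tcp_rot: [-2.123, -2.316, 0.0]
force: [0.5, -0.1, 0.1]
finger_gap: 20.1
finger_force: 0.9
```

Run:
```python
from h import *
print(arm.sense()["finger_gap"],arm.sense()["finger_force"])
si=arm.get_image("side"); t=arm.get_image("top")
a=cv2.resize(si[120:230,310:430],None,fx=5,fy=5); b=cv2.resize(t[190:250,360:420],None,fx=3,fy=3)
a[:180,-180:]=b
cv2.imwrite("pics/c2.png",a)
```

```text
20.05769372328907 0.8829663321375847
```

View pics/c2.png

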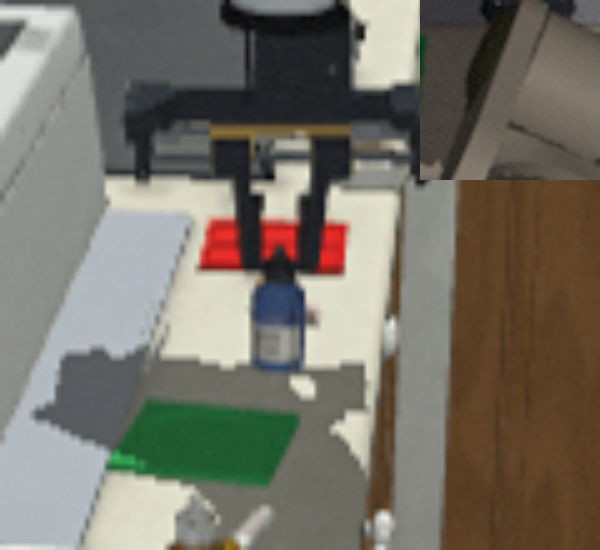

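The fingertips show at side pixel (367,174), but the reported TCP would project to about row 184. The fingers look to be at cap height or behind the bottle, so I let the fingers settle and check.

play_rows:
  plan:
    - [[0,0,0,0,0,0],[0,0,0,0,0,0]]

```text
time: 4.47
ee_pos: [442.2, -76.7, 27.4]
tcp_rot: [-2.123, -2.316, 0.0]
force: [-0.3, -0.2, -0.3]
finger_gap: 19.6
finger_force: 30.0
```

Run:
```python
from h import *
s=arm.sense(); p=s["ee_pos"]; print(s["finger_gap"],s["finger_force"],s["joint_positions"].round(3),p)
for dz in (0,19,64,100): print(dz, proj("side",p+[0,0,dz]).round(1),proj("top",p+[0,0,dz]).round(1))
t=arm.get_image("top"); cv2.imwrite("pics/t3.png",t[150:400,250:550])
```

```text
19.599303765477764 29.999403655529022 [-0.437  0.437  1.821 -0.     0.884 -0.523] [442.23274878 -76.73329175  27.43106523]
0 [365.5 184.3] [391.4 226.8]
19 [365.6 178.5] [392.4 226.5]
64 [365.8 164.6] [395.  225.8]
100 [366.  153.2] [397.3 225.1]
```

View pics/t3.png

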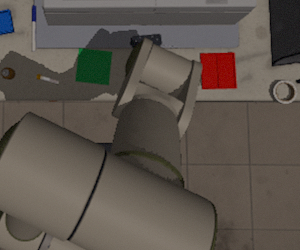

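Gap 19.6 mm at 30 N means the pads are on the narrow cap, so the true tip height is about 35 mm above the reading. I open, lower to a reading of 7 (safe either way), and re-measure the tips.

play_rows:
  plan:
    - [[0,0,0,0,0,0],[0,0,0,0,0,0],[0,0,0,0,0,0],[0,0,0,0,0,0],[0,0,0,0,0,0],[0,0,0.1,0,0,0],[0,0,0.1,0,0,0],[0,0,0,0,0,0]]
  gripper: 0.3

```text
time: 5.52
ee_pos: [441.7, -76.5, 6.5]
tcp_rot: [-2.122, -2.314, 0.001]
force: [-0.0, -0.1, -0.0]
finger_gap: 57.5
finger_force: 0.0
```

Run:
```python
from h import *
s=arm.sense(); print(s["force"],s["finger_gap"],s["ee_pos"])
si=arm.get_image("side")
cv2.imwrite("pics/c4.png",cv2.resize(si[110:210,310:430],None,fx=6,fy=6,interpolation=cv2.INTER_NEAREST))
```

```text
[-0.04757536 -0.13984885 -0.02717671] 57.45063680544032 [441.65168009 -76.49313257   6.47811769]
```

View pics/c4.png

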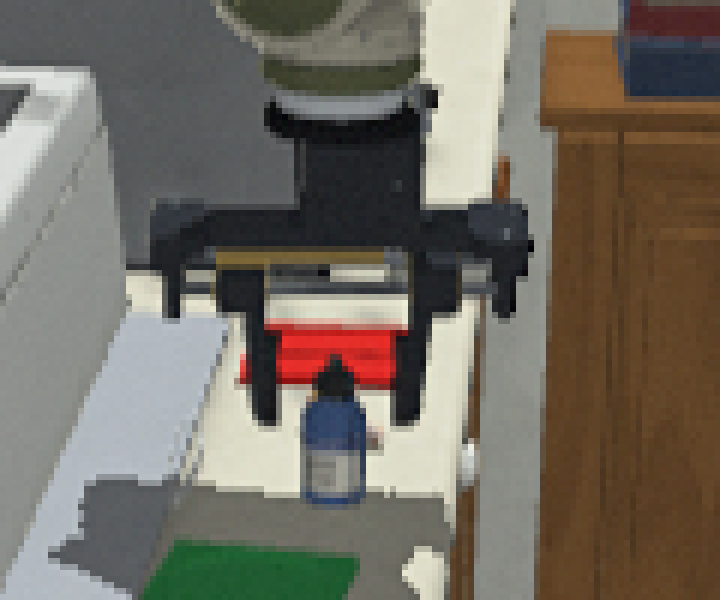

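Tips are at row 180.8 (crop (335,425)), about 33 mm above the reading, with x agreeing. I lower 14 mm more and grip the body.

play_rows:
  plan:
    - [[0,0,0.07,0,0,0],[0,0,0.07,0,0,0],[0,0,0,0,0,0]]

```text
time: 5.95
ee_pos: [441.9, -76.6, -7.1]
tcp_rot: [-2.122, -2.315, 0.001]
force: [-0.6, 0.1, -0.7]
finger_gap: 57.1
finger_force: 0.0
```

play_rows:
  plan:
    - [[0,0,0,0,0,0],[0,0,0,0,0,0],[0,0,0,0,0,0],[0,0,0,0,0,0],[0,0,0,0,0,0],[0,0,0,0,0,0]]
  gripper: -1

```text
time: 6.7
ee_pos: [442.4, -76.8, -6.4]
tcp_rot: [2.123, 2.315, 0.0]
force: [1.0, 0.2, 2.4]
finger_gap: 32.2
finger_force: 30.0
```

The gap is 32.2 mm, so the body is gripped. Lift and carry left along the front.

play_rows:
  plan:
    - [[0,0,-0.1,0,0,0],[0,0,-0.3,0,0,0],[0,0,-0.4,0,0,0],[0,0,-0.4,0,0,0],[0,0,-0.4,0,0,-0.032],[0.487,0,0,0,0,0],[0.487,0,0,0,0,0],[0.487,0,0,0,0,0],[0.487,0,0,0,0,0],[0.487,0,0,0,0,0],[0.487,0,0,0,0,0],[0.487,0,0,0,0,0],[0.487,0,0,0,0,0],[0.487,0,0,0,0,0],[0,0,0,0,0,0]]

```text
time: 8.57
ee_pos: [359.4, 356.0, 153.6]
tcp_rot: [-1.999, -2.423, 0.0]
force: [0.2, -0.2, -1.2]
finger_gap: 32.1
finger_force: 30.0
```

```bash
python3 g.py 582 359.5 40 100.7
python3 - <<'E'
from h import *
s=arm.sense(); p=s["ee_pos"]
im={n:arm.get_image(n) for n in("side","top")}
ps=proj("side",p); print("pred side",ps.round(1)," +35:",proj("side",p+[0,0,35]).round(1)," +11:",proj("side",p+[0,0,11]).round(1))
x,y=ps.astype(int); x=min(x,570)
cv2.imwrite("pics/c5.png",cv2.resize(im["side"][max(0,y-60):y+50,x-70:x+70],None,fx=5,fy=5)); print(x-70,max(0,y-60))
# bottle blob in side view
B=blob(im["side"],(x-30,max(0,y-50),x+30,y+50),lambda h,s,v:(h>100)&(h<125)&(s>90)&(v>30)); print("blue body side",B.min(0),B.max(0),B.mean(0))
E
```

```text
t 8.57 pos [359.4 356.  153.6] yaw 101.0 tilt 0.02 q6 0.35 gap 32.1
shift now/100 [-0.389  2.192  1.135] turn wz total 0.0014
shift after turn/100 [-0.379  2.194  1.136]
pred side [388.2 204.6]  +35: [388.8 189.6]  +11: [388.4 199.9]
318 144
blue body side [382. 178.] [396. 191.] [389.16217 183.90541]
```

View pics/c5.png

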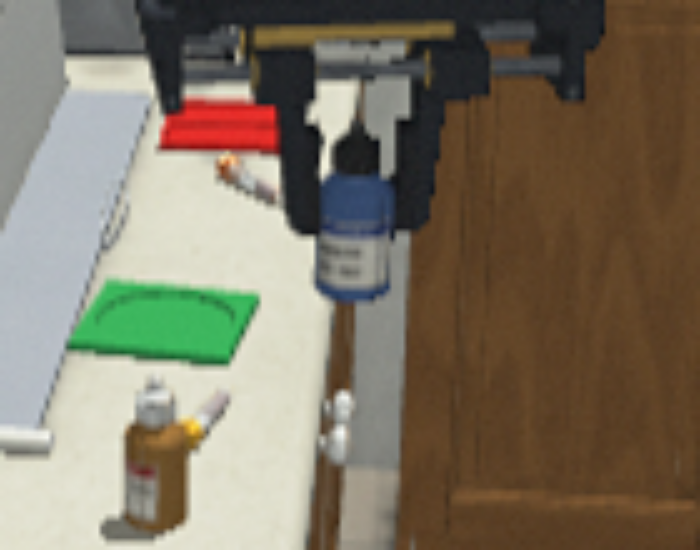

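The offset is consistently about 33–35 mm in z. The bottle stood on the table at reading -6.4, so on the tray floor it will read about -3.4. Moving over the far bay.

play_rows:
  plan:
    - [[-0.078,0.438,0,0,0,0],[-0.078,0.438,0,0,0,0],[-0.078,0.438,0,0,0,0],[-0.078,0.438,0,0,0,0],[-0.078,0.438,0,0,0,0],[0,0,0.3,0,0,0],[0,0,0.4,0,0,0],[0,0,0.3,0,0,0],[0,0,0,0,0,0]]

```text
time: 9.8
ee_pos: [582.3, 354.4, 51.6]
tcp_rot: [-2.005, -2.416, 0.007]
force: [-0.2, 0.4, -0.2]
finger_gap: 32.3
finger_force: 30.0
```

```bash
python3 g.py 582 359.5 -3 100.7
python3 - <<'E'
from h import *
im=arm.get_image("side")
for n,c in (("tray ctr",(586.5,331)),("far bay",(582,359.5)),("near bay",(592.5,303))): print(n,proj("side",[*c,3]).round(1))
cv2.imwrite("pics/c6.png",cv2.resize(im[150:280,230:370],None,fx=5,fy=5)[:600])
E
```

```text
t 9.8 pos [582.3 354.4  51.6] yaw 100.6 tilt 0.3 q6 0.19 gap 32.3
shift now/100 [0.052 0.009 0.546] turn wz total -0.0004
shift after turn/100 [0.051 0.006 0.546]
tray ctr [291.3 253.4]
far bay [290.5 259.5]
near bay [291.4 247.6]
```

View pics/c6.png

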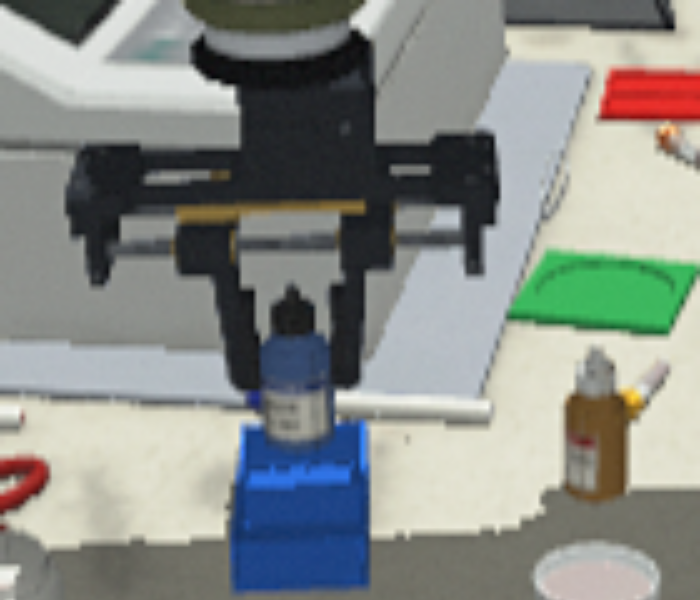

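The bottle hangs over the tray (crop (297,440)), in line with the far bay as predicted. Correct 5 mm and lower.

play_rows:
  plan:
    - [[0.05,0.005,0,0,0,0],[0,0,0.2,0,0,0],[0,0,0.2,0,0,0],[0,0,0.1,0,0,0],[0,0,0.04,0,0,0],[0,0,0,0,0,0]]

```text
time: 10.6
ee_pos: [583.0, 361.5, 0.1]
tcp_rot: [2.004, 2.419, 0.002]
force: [0.4, -0.6, -0.7]
finger_gap: 32.2
finger_force: 30.0
```

play_rows:
  plan:
    - [[0,0,0.03,0,0,0],[0,0,0,0,0,0]]

```text
time: 10.85
ee_pos: [582.8, 361.4, -3.3]
tcp_rot: [2.004, 2.419, 0.001]
force: [-0.6, 0.4, -1.3]
finger_gap: 32.5
finger_force: 30.0
```

play_rows:
  plan:
    - [[0,0,0,0,0,0],[0,0,0,0,0,0],[0,0,0,0,0,0],[0,0,0,0,0,0],[0,0,-0.2,0,0,0],[0,0,-0.4,0,0,0],[0,0,-0.4,0,0,0],[0,0,-0.3,0,0,0],[0,0,0,0,0,0]]
  gripper: 0.5

```text
time: 11.98
ee_pos: [583.5, 361.8, 128.9]
tcp_rot: [2.002, 2.418, 0.007]
force: [-0.2, -0.5, -0.3]
finger_gap: 66.1
finger_force: 0.0
```

```bash
python3 g.py 451.5 276 150 100
python3 - <<'E'
from h import *
im=arm.get_image("side")
cv2.imwrite("pics/c7.png",cv2.resize(im[190:280,250:370],None,fx=5,fy=5))
E
```

```text
t 11.97 pos [583.5 361.8 128.9] yaw 100.7 tilt 0.28 q6 0.2 gap 66.1
shift now/100 [-0.597 -1.456 -0.219] turn wz total 0.0041
shift after turn/100 [-0.616 -1.449 -0.211]
```

View pics/c7.png

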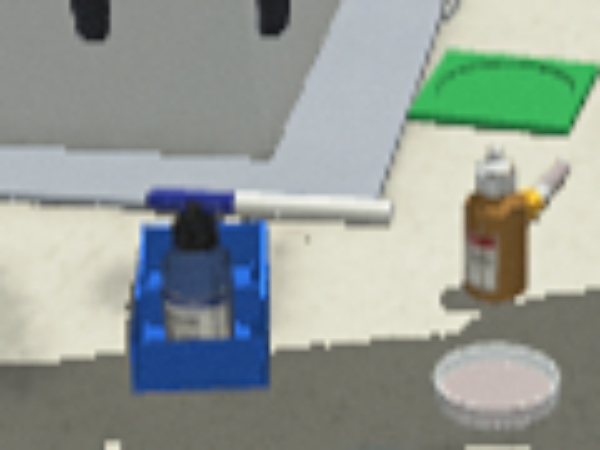

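The blue bottle stands in its bay, cap at crop (195,225). Next is the brown bottle at (451.5, 277).

play_rows:
  plan:
    - [[-0.147,-0.363,0,0,0,0],[-0.147,-0.363,0,0,0,0],[-0.147,-0.363,0,0,0,0],[-0.146,-0.363,0,0,0,0],[0,0,0,0,0,0],[0,0,0.3,0,0,0],[0,0,0,0,0,0]]

```text
time: 12.9
ee_pos: [450.2, 276.5, 94.2]
tcp_rot: [-2.002, -2.417, 0.007]
force: [0.2, 0.0, 0.0]
finger_gap: 65.9
finger_force: 0.0
```

```bash
python3 g.py 451.5 277 -7 100
```

```text
t 12.9 pos [450.2 276.5  94.2] yaw 100.7 tilt 0.28 q6 0.14 gap 65.9
shift now/100 [0.004 0.018 1.012] turn wz total 0.004
shift after turn/100 [0.003 0.013 1.012]
```

play_rows:
  plan:
    - [[0,0.01,0.3,0,0,0],[0,0,0.3,0,0,0],[0,0,0.25,0,0,0],[0,0,0.16,0,0,0],[0,0,0,0,0,0]]

```text
time: 13.52
ee_pos: [452.0, 277.0, -5.2]
tcp_rot: [-2.003, -2.419, 0.002]
force: [-0.7, -0.3, 0.5]
finger_gap: 66.3
finger_force: 0.0
```

play_rows:
  plan:
    - [[0,0,0,0,0,0],[0,0,0,0,0,0],[0,0,0,0,0,0],[0,0,0,0,0,0],[0,0,0,0,0,0],[0,0,0,0,0,0]]
  gripper: -1

```text
time: 14.28
ee_pos: [452.1, 276.9, -4.3]
tcp_rot: [2.004, 2.419, 0.001]
force: [0.1, -0.0, 4.5]
finger_gap: 30.0
finger_force: 29.7
```

play_rows:
  plan:
    - [[0,0,-0.2,0,0,0],[0,0,-0.4,0,0,0],[0,0,-0.4,0,0,0],[0,0,-0.3,0,0,0],[0,0.36,0,0,0,0],[0,0.36,0,0,0,0],[0,0.36,0,0,0,0],[0,0.35,0,0,0,0],[0,0,0,0,0,0],[0,0,0.4,0,0,0],[0,0,0.3,0,0,0],[0,0,0,0,0,0]]

```text
time: 15.78
ee_pos: [590.3, 303.0, 53.4]
tcp_rot: [-2.002, -2.417, 0.007]
force: [-0.7, 0.6, -1.0]
finger_gap: 30.4
finger_force: 29.7
```

```bash
python3 g.py 592.5 303 -1 100.7
```

```text
t 15.78 pos [590.3 303.   53.4] yaw 100.7 tilt 0.32 q6 0.11 gap 30.4
shift now/100 [-0.004  0.025  0.544] turn wz total 0.0002
shift after turn/100 [-0.004  0.022  0.544]
```

play_rows:
  plan:
    - [[0,0.02,0.2,0,0,0],[0,0,0.2,0,0,0],[0,0,0.1,0,0,0],[0,0,0.04,0,0,0],[0,0,0,0,0,0]]

```text
time: 16.4
ee_pos: [594.6, 304.0, 2.2]
tcp_rot: [2.004, 2.419, 0.001]
force: [0.0, -0.3, -1.0]
finger_gap: 30.4
finger_force: 29.7
```

play_rows:
  plan:
    - [[0,0,0,0,0,0],[0,0,0,0,0,0],[0,0,0,0,0,0],[0,0,0,0,0,0],[0,0,-0.2,0,0,0],[0,0,-0.4,0,0,0],[0,0,-0.4,0,0,0],[0,0,-0.3,0,0,0],[0,0,0,0,0,0]]
  gripper: 0.5

```text
time: 17.52
ee_pos: [595.3, 304.2, 133.8]
tcp_rot: [2.002, 2.417, 0.006]
force: [-0.3, -0.1, -0.4]
finger_gap: 66.1
finger_force: 0.0
```

```bash
python3 g.py 441 379.5 60 90
python3 - <<'E'
from h import *
im=arm.get_image("side")
t=arm.get_image("top")
rep=blob(im,(260,190,330,280),lambda h,s,v:(h>100)&(h<125)&(s>150)); print(rep.min(0),rep.max(0))
cv2.imwrite("pics/c8.png",np.hstack([cv2.resize(im[190:280,250:330],None,fx=4,fy=4),cv2.resize(t[150:240,200:290],None,fx=4,fy=4)]))
E
```

```text
t 17.52 pos [595.3 304.2 133.8] yaw 100.7 tilt 0.28 q6 0.11 gap 66.1
shift now/100 [ 1.027 -1.379  0.732] turn wz total 0.0596
shift after turn/100 [ 0.753 -1.543  0.738]
[276. 234.] [303. 267.]
```

View pics/c8.png

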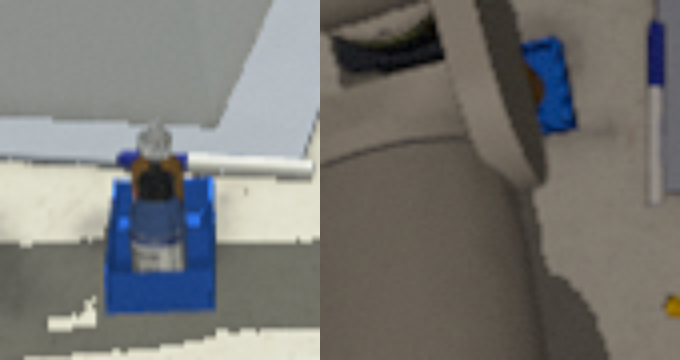

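Both bottles stand in the tray: blue in front, brown straight behind it at crop (158,140). Now the dish, which also gives me the true table height by gentle touch.

play_rows:
  plan:
    - [[0,0,0,0,0,0.0596],[0.19,-0.386,0,0,0,0],[0.19,-0.386,0,0,0,0],[0.19,-0.386,0,0,0,0],[0.183,-0.385,0,0,0,0],[0,0,0.3,0,0,0],[0,0,0.4,0,0,0],[0,0,0.4,0,0,0],[0,0,0.2,0,0,0],[0,0,0,0,0,0]]
  gripper: 1

```text
time: 18.88
ee_pos: [438.5, 378.3, -1.0]
tcp_rot: [-2.22, -2.22, 0.008]
force: [-0.3, -0.5, 0.6]
finger_gap: 88.4
finger_force: 0.0
```

```bash
python3 g.py 441 379.5 -30 90
python3 - <<'E'
from h import *
p=arm.sense()["ee_pos"]
im=arm.get_image("side")
# dark finger tips below ~ predicted row
q=proj("side",p+[0,0,34]); print("pred tip centre +34",q.round(1))
x,y=q.round().astype(int)
h=cv2.cvtColor(im,cv2.COLOR_BGR2HSV)
m=((h[...,2]<60)).astype(np.uint8)
for c in range(x-26,x+27): 
    col=np.nonzero(m[y-30:y+20,c])[0]
    print(c,(col.max()+y-30) if len(col) else None,end="; ")
D=blob(im,(320,245,380,290),lambda h,s,v:((h>150)|(h<6))&(s>12)&(v>120)&(s<60)); print("dish",D.min(0),D.max(0),D.mean(0),proj("side",[441,379.5,10]))
E
```

```text
t 18.88 pos [438.5 378.3  -1. ] yaw 90.0 tilt 0.32 q6 0.51 gap 88.4
shift now/100 [0.013 0.026 0.289] turn wz total -0.0
shift after turn/100 [0.012 0.025 0.29 ]
pred tip centre +34 [350.6 256. ]
325 253; 326 254; 327 255; 328 255; 329 255; 330 255; 331 None; 332 None; 333 None; 334 None; 335 None; 336 None; 337 None; 338 None; 339 227; 340 None; 341 None; 342 None; 343 None; 344 None; 345 None; 346 229; 347 None; 348 None; 349 None; 350 None; 351 None; 352 None; 353 None; 354 None; 355 None; 356 None; 357 None; 358 None; 359 None; 360 None; 361 None; 362 None; 363 None; 364 None; 365 None; 366 None; 367 None; 368 None; 369 None; 370 257; 371 258; 372 258; 373 258; 374 258; 375 257; 376 252; 377 245; dish [346. 263.] [352. 267.] [348.92307 264.76923] [349.46377952 265.09480262]
```

play_rows:
  plan:
    - [[0.01,0.022,0.1,0,0,0],[0,0,0.1,0,0,0],[0,0,0.05,0,0,0],[0,0,0,0,0,0]]

```text
time: 19.42
ee_pos: [442.1, 380.1, -23.9]
tcp_rot: [-2.221, -2.221, 0.001]
force: [-0.6, -0.1, 0.3]
finger_gap: 87.8
finger_force: 0.0
```

play_rows:
  plan:
    - [[0,0,0.03,0,0,0],[0,0,0,0,0,0]]

```text
time: 19.68
ee_pos: [442.2, 380.1, -26.5]
tcp_rot: [2.221, 2.221, 0.0]
force: [0.6, 0.4, 0.2]
finger_gap: 88.2
finger_force: 0.0
```

play_rows:
  plan:
    - [[0,0,0.03,0,0,0],[0,0,0,0,0,0]]

```text
time: 19.92
ee_pos: [442.1, 380.1, -29.7]
tcp_rot: [-2.221, -2.221, 0.001]
force: [-0.1, -0.4, 0.9]
finger_gap: 88.5
finger_force: 0.0
```

play_rows:
  plan:
    - [[0,0,0.02,0,0,0],[0,0,0,0,0,0]]

```text
time: 20.18
ee_pos: [442.2, 380.1, -31.7]
tcp_rot: [-2.221, -2.221, 0.0]
force: [-0.3, -0.5, 0.9]
finger_gap: 88.3
finger_force: 0.0
```

play_rows:
  plan:
    - [[0,0,0.015,0,0,0],[0,0,0,0,0,0]]

```text
time: 20.42
ee_pos: [442.2, 380.1, -33.1]
tcp_rot: [-2.221, -2.221, 0.0]
force: [0.4, 0.3, 0.5]
finger_gap: 88.1
finger_force: 0.0
```

play_rows:
  plan:
    - [[0,0,0.015,0,0,0],[0,0,0,0,0,0]]

```text
time: 20.68
ee_pos: [442.2, 380.1, -34.7]
tcp_rot: [-2.221, -2.221, 0.0]
force: [0.1, -0.1, 0.4]
finger_gap: 88.2
finger_force: 0.0
```

play_rows:
  plan:
    - [[0,0,0.015,0,0,0],[0,0,0,0,0,0]]

```text
time: 20.92
ee_pos: [442.2, 380.1, -36.2]
tcp_rot: [-2.221, -2.221, 0.0]
force: [0.7, 0.7, -0.2]
finger_gap: 88.3
finger_force: 0.0
```

play_rows:
  plan:
    - [[0,0,0.015,0,0,0],[0,0,0,0,0,0]]

```text
time: 21.18
ee_pos: [442.3, 380.2, -36.9]
tcp_rot: [2.221, 2.221, 0.001]
force: [-1.2, -0.4, 7.0]
finger_gap: 88.3
finger_force: 3.5
```

play_rows:
  plan:
    - [[0,0,0.01,0,0,0],[0,0,0,0,0,0]]

```text
time: 21.42
ee_pos: [442.4, 380.2, -36.9]
tcp_rot: [2.221, 2.221, 0.001]
force: [-3.2, -2.4, 17.0]
finger_gap: 88.0
finger_force: 8.1
```

The table is at reading -36.9, so the offset is 36.9 mm. Rise to 4 mm and grip the dish.

play_rows:
  plan:
    - [[0,0,-0.06,0,0,0],[0,0,0,0,0,0]]

```text
time: 21.68
ee_pos: [442.5, 380.3, -32.2]
tcp_rot: [2.221, 2.221, 0.001]
force: [0.5, -0.3, -0.7]
finger_gap: 88.4
finger_force: 0.0
```

play_rows:
  plan:
    - [[0,0,0,0,0,0],[0,0,0,0,0,0],[0,0,0,0,0,0],[0,0,0,0,0,0],[0,0,0,0,0,0],[0,0,0,0,0,0]]
  gripper: -1

```text
time: 22.42
ee_pos: [442.2, 380.1, -32.6]
tcp_rot: [-2.221, -2.221, 0.0]
force: [0.9, -0.4, -0.9]
finger_gap: 53.4
finger_force: 30.0
```

```bash
python3 g.py 473 50 40 90
```

```text
t 22.43 pos [442.2 380.1 -32.6] yaw 90.0 tilt 0.0 q6 0.51 gap 53.4
shift now/100 [-3.301  0.308 -0.726] turn wz total 0.0
shift after turn/100 [-3.301  0.308 -0.726]
```

play_rows:
  plan:
    - [[0,0,-0.1,0,0,0],[0,0,-0.3,0,0,0],[0,0,-0.4,0,0,0.0556],[0,0,0,0,0,0.0556],[0,0,0,0,0,0.0556],[0,0,0,0,0,0.0556],[0,0,0,0,0,0.0556],[0,0,0,0,0,0.0556],[0,0,0,0,0,0.0556],[0,0,0,0,0,0.0556],[-0.034,0.413,0,0,0,0],[-0.034,0.413,0,0,0,0],[-0.034,0.413,0,0,0,0],[-0.034,0.413,0,0,0,0],[-0.034,0.413,0,0,0,0],[-0.034,0.413,0,0,0,0],[-0.034,0.413,0,0,0,0],[-0.034,0.413,0,0,0,0],[0,0,0,0,0,0],[0,0,0,0,0,0]]

```text
time: 24.92
ee_pos: [472.4, 50.3, 47.8]
tcp_rot: [-3.13, -0.272, -0.001]
force: [-0.2, 1.0, -0.5]
finger_gap: 53.1
finger_force: 30.0
```

```bash
python3 g.py 473 50 -29 10
```

```text
t 24.93 pos [472.4  50.3  47.8] yaw 9.9 tilt 0.02 q6 1.25 gap 53.1
shift now/100 [0.005 0.004 0.768] turn wz total -0.0004
shift after turn/100 [0.005 0.004 0.768]
```

play_rows:
  plan:
    - [[0,0,0.3,0,0,0],[0,0,0.25,0,0,0],[0,0,0.15,0,0,0],[0,0,0.05,0,0,0],[0,0,0.01,0,0,0],[0,0,0,0,0,0]]

```text
time: 25.68
ee_pos: [472.8, 50.2, -28.0]
tcp_rot: [3.13, 0.273, 0.002]
force: [-0.9, -1.3, -0.5]
finger_gap: 53.0
finger_force: 30.0
```

play_rows:
  plan:
    - [[0,0,0.01,0,0,0],[0,0,0,0,0,0]]

```text
time: 25.92
ee_pos: [472.5, 50.0, -29.4]
tcp_rot: [3.13, 0.272, 0.001]
force: [-0.2, 0.3, 0.3]
finger_gap: 53.3
finger_force: 30.0
```

play_rows:
  plan:
    - [[0,0,0,0,0,0],[0,0,0,0,0,0],[0,0,0,0,0,0],[0,0,-0.2,0,0,0],[0,0,-0.4,0,0,0],[0,0,-0.3,0,0,0],[0,0,0,0,0,0]]
  gripper: 0.7

```text
time: 26.8
ee_pos: [473.5, 49.9, 62.1]
tcp_rot: [3.129, 0.272, 0.006]
force: [-0.3, 0.2, -0.3]
finger_gap: 74.4
finger_force: 0.0
```

```bash
python3 g.py 438.4 176 45 77
```

```text
t 26.8 pos [473.5  49.9  62.1] yaw 9.9 tilt 0.24 q6 1.25 gap 74.4
shift now/100 [-0.129 -1.303  0.168] turn wz total -0.3726
shift after turn/100 [ 1.15  -0.625  0.171]
```

play_rows:
  plan:
    - [[-0.032,-0.326,0,0,0,0],[-0.032,-0.326,0,0,0,0],[-0.032,-0.326,0,0,0,0],[-0.032,-0.326,0,0,0,0],[0,0,0,0,0,-0.0532],[0,0,0,0,0,-0.0532],[0,0,0,0,0,-0.0532],[0,0,0,0,0,-0.0532],[0,0,0,0,0,-0.0532],[0,0,0,0,0,-0.0532],[0,0,0,0,0,-0.0532],[0,0,0.3,0,0,0],[0,0,0.2,0,0,0],[0,0,0,0,0,0]]
  gripper: 0.1

```text
time: 28.55
ee_pos: [436.0, 176.0, 8.6]
tcp_rot: [-2.457, -1.953, 0.006]
force: [0.1, 0.5, 0.2]
finger_gap: 48.3
finger_force: 0.0
```

```bash
python3 g.py 438.4 176 -32.7 77
python3 - <<'E'
from h import *
si=arm.get_image("side")
P=blob(si,(345,222,372,245),lambda h,s,v:(h>15)&(h<35)&(s>170)&(v>150)); print("yellow cap side",P.mean(0),len(P),"pred",proj("side",[443.5,199,8]).round(1))
E
```

```text
t 28.55 pos [436.  176.    8.6] yaw 77.0 tilt 0.26 q6 0.36 gap 48.3
shift now/100 [0.006 0.025 0.413] turn wz total -0.0002
shift after turn/100 [0.006 0.023 0.413]
yellow cap side [354.57144 230.42857] 7 pred [356.2 230.1]
```

play_rows:
  plan:
    - [[0.005,0.02,0.2,0,0,0],[0,0,0.15,0,0,0],[0,0,0.06,0,0,0],[0,0,0,0,0,0]]

```text
time: 29.1
ee_pos: [439.5, 176.3, -30.3]
tcp_rot: [2.459, 1.955, 0.0]
force: [-0.3, 0.4, 0.4]
finger_gap: 48.4
finger_force: 0.0
```

play_rows:
  plan:
    - [[0,0,0,0,0,0],[0,0,0,0,0,0],[0,0,0,0,0,0],[0,0,0,0,0,0],[0,0,0,0,0,0],[0,0,0,0,0,0]]
  gripper: -1

```text
time: 29.85
ee_pos: [439.5, 176.3, -30.4]
tcp_rot: [2.459, 1.955, 0.0]
force: [-0.9, -1.0, 3.5]
finger_gap: 10.3
finger_force: 29.9
```

```bash
python3 g.py 461 -263 40 2
```

```text
t 29.85 pos [439.5 176.3 -30.4] yaw 77.0 tilt 0.02 q6 0.36 gap 10.3
shift now/100 [-4.231  1.2   -0.704] turn wz total 0.4165
shift after turn/100 [ 0.061  4.397 -0.704]
```

The gap reads 10.3 rather than 12 mm, so the tips are slightly high. I open, drop 2.4 mm and regrip.

play_rows:
  plan:
    - [[0,0,0,0,0,0],[0,0,0,0,0,0],[0,0,0.024,0,0,0],[0,0,0,0,0,0]]
  gripper: -0.3

```text
time: 30.35
ee_pos: [439.3, 176.2, -33.2]
tcp_rot: [-2.459, -1.955, 0.001]
force: [-0.5, -0.5, -0.4]
finger_gap: 30.8
finger_force: 0.0
```

play_rows:
  plan:
    - [[0,0,0,0,0,0],[0,0,0,0,0,0],[0,0,0,0,0,0],[0,0,0,0,0,0],[0,0,0,0,0,0]]
  gripper: -1

```text
time: 30.98
ee_pos: [439.4, 176.3, -32.9]
tcp_rot: [2.459, 1.955, 0.0]
force: [-0.5, 0.8, 0.1]
finger_gap: 11.1
finger_force: 30.0
```

Run:
```python
from h import *
for uv in ((520,212),(517,105),(600,65)):
  for z in (0,60,120,180,240): 
    P=plane("top",uv,z); print(uv,P.round(0),proj("side",P).round(0))
print(plane("side",(362,152),0),plane("top",(534,240),0),plane("top",(523,240),80))
```

```text
(520, 212) [ 483. -427.    0.] [362. 156.]
(520, 212) [ 479. -400.   60.] [363. 143.]
(520, 212) [ 474. -372.  120.] [364. 129.]
(520, 212) [ 469. -345.  180.] [365. 114.]
(520, 212) [ 465. -317.  240.] [366.  99.]
(517, 105) [ 781. -433.    0.] [285. 153.]
(517, 105) [ 760. -405.   60.] [288. 141.]
(517, 105) [ 739. -377.  120.] [291. 127.]
(517, 105) [ 718. -349.  180.] [294. 113.]
(517, 105) [ 697. -322.  240.] [298.  97.]
(600, 65) [ 893. -666.    0.] [272. 136.]
(600, 65) [ 866. -625.   60.] [275. 125.]
(600, 65) [ 839. -585.  120.] [278. 113.]
(600, 65) [ 812. -544.  180.] [281. 100.]
(600, 65) [ 785. -503.  240.] [285.  87.]
[ 488.32760524 -481.34629334    0.        ] [ 407.94358328 -460.59821634    0.        ] [ 407.22147537 -394.55784946   80.        ]
```

play_rows:
  plan:
    - [[0,0,-0.15,0,0,0],[0,0,-0.3,0,0,0],[0,0,-0.4,0,0,0.0521],[0,0,0,0,0,0.0521],[0,0,0,0,0,0.0521],[0,0,0,0,0,0.0521],[0,0,0,0,0,0.0521],[0,0,0,0,0,0.0521],[0,0,0,0,0,0.0521],[0,0,0,0,0,0.0521],[0,0,0,0,0,0]]

```text
time: 32.35
ee_pos: [439.3, 176.3, 52.0]
tcp_rot: [3.141, 0.056, -0.0]
force: [0.3, -0.2, 0.3]
finger_gap: 10.9
finger_force: 30.0
```

play_rows:
  plan:
    - [[0.01,0.478,0,0,0,0],[0.01,0.478,0,0,0,0],[0.01,0.478,0,0,0,0],[0.01,0.478,0,0,0,0],[0.01,0.478,0,0,0,0],[0.01,0.478,0,0,0,0],[0.01,0.478,0,0,0,0],[0.01,0.478,0,0,0,0],[0.01,0.478,0,0,0,0],[0.01,0.478,0,0,0,0],[0,0,0,0,0,0],[0,0,0,0,0,0]]

```text
time: 33.85
ee_pos: [465.3, -300.3, 51.8]
tcp_rot: [-3.14, -0.056, 0.001]
force: [0.4, -1.1, -0.3]
finger_gap: 11.1
finger_force: 30.0
```

```bash
python3 g.py 466 -301 -29 2
python3 - <<'E'
from h import *
cv2.imwrite("pics/c9.png",np.hstack([cv2.resize(arm.get_image("side")[110:230,300:430],None,fx=3,fy=3),cv2.resize(arm.get_image("top")[165:285,420:550],None,fx=3,fy=3)]))
E
```

```text
t 33.85 pos [ 465.3 -300.3   51.8] yaw 2.1 tilt 0.07 q6 0.75 gap 11.1
shift now/100 [0.007 0.008 0.808] turn wz total 0.0003
shift after turn/100 [0.007 0.007 0.808]
```

View pics/c9.png

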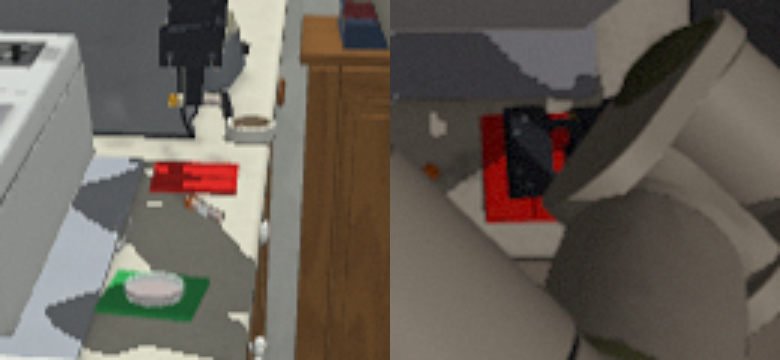

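The yellow tube is held, its cap at left (175,100). The cup on the right is only about 25 mm high, so it is no hazard. The dish sits centred in the green plate. Lower and release.

play_rows:
  plan:
    - [[0.007,0.007,0.3,0,0,0],[0,0,0.25,0,0,0],[0,0,0.15,0,0,0],[0,0,0.08,0,0,0],[0,0,0.02,0,0,0],[0,0,0,0,0,0]]

```text
time: 34.7
ee_pos: [466.6, -302.0, -27.4]
tcp_rot: [3.14, 0.054, 0.001]
force: [-0.3, -0.6, -0.4]
finger_gap: 11.1
finger_force: 30.0
```

play_rows:
  plan:
    - [[0,0,0.007,0,0,0],[0,0,0,0,0,0]]

```text
time: 34.95
ee_pos: [466.4, -301.9, -28.4]
tcp_rot: [3.141, 0.053, 0.001]
force: [0.3, -0.4, -0.2]
finger_gap: 11.0
finger_force: 30.0
```

play_rows:
  plan:
    - [[0,0,0,0,0,0],[0,0,0,0,0,0],[0,0,-0.1,0,0,0],[0,0,-0.4,0,0,0],[0,0,-0.4,0,0,0],[0,0,0,0,0,0]]
  gripper: -0.4

```text
time: 35.7
ee_pos: [467.6, -302.9, 64.7]
tcp_rot: [3.136, 0.053, 0.007]
force: [0.6, 0.7, -1.1]
finger_gap: 26.5
finger_force: 0.0
```

```bash
python3 g.py 442.6 -172.5 30 -58.3; python3 g.py 442.6 -172.5 30 121.7 | tail -2
```

```text
t 35.7 pos [ 467.6 -302.9   64.7] yaw 2.0 tilt 0.37 q6 0.75 gap 26.5
shift now/100 [-0.207 -1.313  0.34 ] turn wz total 0.3347
shift after turn/100 [-1.241 -0.473  0.347]
shift now/100 [-0.207 -1.313  0.34 ] turn wz total -0.6653
shift after turn/100 [1.241 0.473 0.347]
```

play_rows:
  plan:
    - [[-0.052,-0.328,0,0,0,0],[-0.052,-0.328,0,0,0,0],[-0.052,-0.328,0,0,0,0],[-0.052,-0.328,0,0,0,0],[0,0,0,0,0,0.0558],[0,0,0,0,0,0.0558],[0,0,0,0,0,0.0558],[0,0,0,0,0,0.0558],[0,0,0,0,0,0.0558],[0,0,0,0,0,0.0558],[0,0,0.3,0,0,0],[0,0,0.2,0,0,0],[0,0,0,0,0,0]]
  gripper: 0.1

```text
time: 37.33
ee_pos: [440.2, -170.7, 10.1]
tcp_rot: [-2.743, 1.531, 0.006]
force: [1.2, 0.1, -0.2]
finger_gap: 48.7
finger_force: 0.0
```

```bash
python3 g.py 442.6 -172.5 -33 -58.3
python3 - <<'E'
from h import *
P=blob(arm.get_image("side"),(350,165,385,195),lambda h,s,v:(h>4)&(h<20)&(s>150)&(v>100)); print("orange cap side",P.mean(0),len(P),"pred",proj("side",[455,-192.5,8]).round(1))
E
```

```text
t 37.33 pos [ 440.2 -170.7   10.1] yaw -58.3 tilt 0.21 q6 1.97 gap 48.7
shift now/100 [ 0.029 -0.012  0.431] turn wz total -0.0001
shift after turn/100 [ 0.028 -0.012  0.431]
orange cap side [355.33334 166.     ] 3 pred [364.4 176.8]
```

play_rows:
  plan:
    - [[0.02,-0.01,0.2,0,0,0],[0,0,0.15,0,0,0],[0,0,0.09,0,0,0],[0,0,0,0,0,0],[0,0,0,0,0,0]]

```text
time: 38.0
ee_pos: [443.3, -172.7, -32.0]
tcp_rot: [2.743, -1.531, 0.002]
force: [0.6, 0.3, 0.3]
finger_gap: 48.3
finger_force: 0.0
```

play_rows:
  plan:
    - [[0,0,0.01,0,0,0],[0,0,0,0,0,0],[0,0,0,0,0,0],[0,0,0,0,0,0],[0,0,0,0,0,0],[0,0,0,0,0,0],[0,0,0,0,0,0]]
  gripper: -1

```text
time: 38.88
ee_pos: [443.0, -172.6, -33.6]
tcp_rot: [2.743, -1.531, 0.0]
force: [0.3, 0.3, 0.3]
finger_gap: 10.7
finger_force: 30.0
```

```bash
python3 g.py 462 -260 50 2
```

```text
t 38.88 pos [ 443.  -172.6  -33.6] yaw -58.3 tilt 0.01 q6 1.97 gap 10.7
shift now/100 [ 0.843  0.298 -0.836] turn wz total -0.3351
shift after turn/100 [ 0.159  0.88  -0.836]
```

play_rows:
  plan:
    - [[0,0,-0.15,0,0,0],[0,0,-0.3,0,0,0],[0,0,-0.4,0,0,-0.0558],[0,0,0,0,0,-0.0558],[0,0,0,0,0,-0.0558],[0,0,0,0,0,-0.0558],[0,0,0,0,0,-0.0558],[0,0,0,0,0,-0.0558],[0.053,0.293,0,0,0,0],[0.053,0.293,0,0,0,0],[0.053,0.294,0,0,0,0],[0,0,0,0,0,0],[0,0,0,0,0,0]]

```text
time: 40.5
ee_pos: [461.4, -259.0, 51.1]
tcp_rot: [-3.14, -0.054, 0.001]
force: [0.0, 0.8, 0.0]
finger_gap: 10.9
finger_force: 30.0
```

```bash
python3 g.py 462 -260 -29.5 2
```

```text
t 40.5 pos [ 461.4 -259.    51.1] yaw 2.0 tilt 0.07 q6 0.8 gap 10.9
shift now/100 [0.006 0.011 0.806] turn wz total -0.0003
shift after turn/100 [0.005 0.01  0.806]
```

play_rows:
  plan:
    - [[0.005,0.005,0.3,0,0,0],[0,0,0.25,0,0,0],[0,0,0.15,0,0,0],[0,0,0.08,0,0,0],[0,0,0.02,0,0,0],[0,0,0,0,0,0],[0,0,0,0,0,0]]

```text
time: 41.38
ee_pos: [462.6, -260.6, -28.1]
tcp_rot: [3.14, 0.053, 0.001]
force: [-0.9, -0.3, -0.3]
finger_gap: 10.9
finger_force: 30.0
```

play_rows:
  plan:
    - [[0,0,0,0,0,0],[0,0,0,0,0,0],[0,0,0,0,0,0],[0,0,-0.1,0,0,0],[0,0,-0.4,0,0,0],[0,0,-0.4,0,0,0],[0,0,-0.4,0,0,0],[0,0,0,0,0,0]]
  gripper: -0.5

```text
time: 42.38
ee_pos: [463.5, -261.3, 104.7]
tcp_rot: [3.137, 0.053, 0.007]
force: [-0.6, 0.0, -0.6]
finger_gap: 22.2
finger_force: 0.0
```

play_rows:
  plan:
    - [[0,0,-0.4,0,0,0],[0,0,-0.4,0,0,0],[-0.29,0,-0.1,0,0,0],[-0.3,0.1,0,0,0,0],[-0.3,0.25,0,0,0,0],[-0.3,0.35,0,0,0,0],[-0.3,0.4,0,0,0,0],[-0.3,0.4,0,0,0,0],[-0.3,0.4,0,0,0,0],[-0.2,0.34,0,0,0,0],[0,0,0,0,0,0],[0,0,0,0,0,0]]

```text
time: 43.88
ee_pos: [241.4, -491.2, 190.8]
tcp_rot: [-3.14, -0.054, 0.0]
force: [0.1, -0.8, -0.2]
finger_gap: 21.9
finger_force: 0.0
```

```bash
cat > v.py <<'E'
from h import *
im=arm.get_image("top"); si=arm.get_image("side")
f=lambda a,k:cv2.resize(a,None,fx=k,fy=k,interpolation=cv2.INTER_NEAREST)
a=f(im[145:205,205:285],5); b=f(im[190:250,430:510],5); c=f(im[190:250,305:385],5); d=f(si[190:250+20,250:330],5)[:300]
cv2.imwrite("pics/v1.png",np.vstack([np.hstack([a,b]),np.hstack([c,d])]))
tr=lambda nm,P,z:print(nm,len(P),np.array([plane("top",p,z)[:2] for p in P]).mean(0).round(1))
for nm,b,z,q in (("dish pink",(318,192,372,245),12,lambda h,s,v:((h>140)|(h<8))&(s>12)),("orange cap",(440,195,500,245),10,lambda h,s,v:(h>5)&(h<17)&(s>150)),("yellow cap",(440,195,500,245),10,lambda h,s,v:(h>=17)&(h<35)&(s>150))):
    try: tr(nm,blob(im,b,q),z)
    except Exception as e: print(nm,e)
print(arm.sense()["ee_pos"])
E
python3 v.py
```

```text
dish pink 281 [471.8  50.8]
orange cap 25 [ 486.7 -259. ]
yellow cap 20 [ 489.2 -300.3]
[ 241.7826309  -491.05589677  191.27681569]
```

View pics/v1.png

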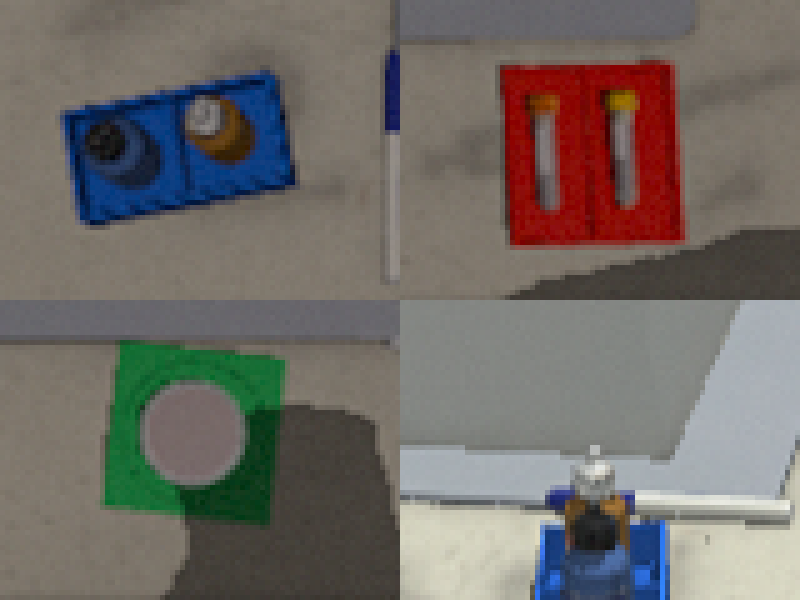

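Run:
```python
from h import *
c=np.array([586,331]); a=np.radians(10.7); R=np.array([[np.cos(a),np.sin(a)],[-np.sin(a),np.cos(a)]])
for n,uv in(("blue",(225.5,172.9)),("brown",(245.7,167.5))): print(n,(R@(plane("top",uv,81)[:2]-c)).round(1))
```

```text
blue [-1.9 25.1]
brown [  2.  -28.8]
```

The final views confirm every placement within tolerance:
- **Bottles:** in tray frame, blue is at (-1.9, 25.1) and brown at (2.0, -28.8), both upright.
- **Tubes:** both lie along their own troughs, the yellow about 7 mm off its centre line.
- **Dish:** about 1.5 mm from the plate centre.

The arm is clear of everything, so I hand in.

```bash
python3 -c "
from workcell import arm
print(arm.hand_in())"
```

```text
the job is handed in; nothing more can be done
None
```

The job is handed in: in the last pictures both bottles stood in the blue tray, both tubes lay in the red troughs, the dish lay flat in the green recess, and the arm was clear; the hand-in call returned no verdict.

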